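# Open the counter compartment of a mahjong table by its touch latch

## Robot

A 6-joint arm with a two-finger parallel gripper is mounted at the origin on the work surface. World frame = base frame: x ahead of the robot, y to its left, z up, the work surface at z = 0. Lengths are in m, angles in rad, forces in N, time in s.
With the tool pointing down it reaches from about 0.35 to 0.95 m from the base axis. Payload 17.4 kg.
Tool frame: the origin (TCP) lies at the very end of the fingers, on their centre line; the grasp point (between the pads) lies arm.grasp_offset behind it (arm.grasp_offset is the distance from the TCP to the grasp point, in m); y points along the fingers, x is the direction in which the jaws open and shut, and the axes are right-handed (so a half turn about y gives the same grasp; the last joint's range is limited). The gripper opens to 93 mm and grips with 3 to 60 N. Pads are 15 mm wide; open, the fingers measure 128 mm over their backs; the gripper's body (75 mm by 188 mm) begins 65 mm behind the grasp point.
Start: joints at [-1.239, 0.116, 1.442, -0, 1.584, -0.038], TCP at [0.244, -0.629, 0.219] pointing down, gripper open.
Joint ranges: [-2.83, 2.83], [-0.83, 2.19], [0.07, 2.5], [-1.14, 4.28], [0.01, 3], [-2.97, 2.97]. Speed limits (rad/s): [1.89, 1.89, 2.22, 3.14, 3.14, 3.14].

## Interface

Orientations are given as a 3x3 rotation matrix whose columns are the frame's x, y, z axes.
In Python, from bench import arm, fingers, kin, imaging, readout gives the robot as it stands. The module is installed in compiled form; this text tells all that it offers. Calls block until the motion is done:
- arm.move_to(position, orientation): joint-space move of the TCP to a pose.
- arm.line_to(position, rot=None, v=0.15, stop_force=None): straight line of the TCP; rot=None keeps the orientation; v is the mean speed in m/s. With stop_force (N) it stops when the force on the tool has changed by that much, and returns True; else False.
- arm.set_joints(angles): joint-space move.
- fingers.ungrasp() and fingers.grasp(grip_force=None): open the fingers fully, or close them until they stop; grip_force is the grip in N (None keeps the last).
- arm.hold(seconds).
- kin.ik(position, orientation): joint angles nearest the present ones, or None.
- imaging.grab_frame(name): name is "scene" or "top"; returns the picture (420x560x3 uint8, red, green, blue); there is no depth.
- imaging.get_calibration(name): a dict with "fx", "fy", "cx", "cy" (pixels), "k1" (the pictures are not rectified: a ray, as slopes to the right and down, at radius r is drawn at 1 + k1 r^2 times it, then the intrinsics apply), "extrinsics" (4x4, takes a point from camera to world coordinates). Camera axes: x right, y down, z forward; pixel columns grow to the right and rows downward; lengths in m; the calibration is good to about 2 mm. A picture is of the moment at which its call begins. get_calibration takes no time and is no camera call.
A pose or a line that the arm cannot do raises arm.IKError and nothing moves.
- arm.sign_off(): hands the job in, once; it reports no verdict.
Readings, each from a call of its own:
- readout.current_time_s(): time.
- readout.current_joint_positions(): joint angles.
- readout.current_qd(): joint speeds.
- readout.current_joint_efforts(): joint torques, N m.
- readout.current_eef_pos(): TCP position.
- readout.current_tcp_rot(): TCP orientation.
- readout.current_force(): force on the tool from outside, world axes, zero at the start.
- readout.current_moment(): the same for the moment, N m.
- readout.current_width(): finger opening in m.
Only numpy, scipy, OpenCV 4.12 (cv2) and the standard library are available. Lean on these libraries where they do the work, as an engineer would, in place of code of your own. Each camera call takes 0.05 s, during which the arm holds its last target.

## Task

Somebody left the rosewood coaster on the lid of the counter compartment in the edge of the mahjong table. Slide the coaster flat across the table top until it is completely off the lid, without lifting or tipping it; then press the lid down near its free edge so that its catch lets go and the spring pops it ajar, and with the fingertips swing the lid over past upright until it stands open by itself. Pick nothing up, do not press the green button and leave the other things on the table where they are.

Things in the scene. Friction and masses are not known exactly. Their poses are not given: they have to be found in the camera images.
- mahjong_table: The square automatic mahjong table, 920 mm, level matte black top at z = 0. Origin: middle of its near (robot-side) edge, on the top; x points to the table's middle, y along the edge. It stands at another place and turn (up to 0.12 rad) each time. In the near edge, 75 mm in from it, three flush inserts lie 170 mm apart in any order: counter compartment, button panel, cup well.
- counter_box: Counter compartment, a flush insert: dark metal bezel 108 x 158 mm round a black lid 76 (x) by 130 mm (y), 5 mm thick, 2 mm gap round it. Origin: centre of the shut lid, at table-top height. x points from the lid's free edge (near the robot) to its hinge, towards the table's middle; y along the table edge; z up.
- counter_lid (a joint): Lid angle, rad: 0 shut and flush, plus as the free edge rises. Touch latch: press the free edge down 3 mm or more (-0.045; stop at -0.06), draw back, and a spring lifts the lid to about 0.6, free edge 42 mm up. It takes 3 to 5 N near the free edge, 6 N mid-lid, and does not yield at the hinge. It swings freely, falls back to ajar short of upright; past upright it sinks slowly to its stop, 1.83.
- lid_edge (a point): Middle of the lid's free edge, on its top face; moves with the lid. Shut: 38 mm from the counter_box origin towards -x. The edge is clear below within 45 mm either side of the middle; a striker hangs 17 mm below the lid near this edge at y = +54 mm, a spring plunger stands under the lid at y = -61 mm near the hinge. The lid weighs 55 g, its hinge is damped (slow).
- lid_hinge (a point): Middle of the lid's hinge axis, which runs along the counter_box y axis, 38 mm from its origin towards +x and 3 mm below the table top. It does not move.
- coaster: Round dark rosewood coaster, 96 mm across and 12 mm thick, flat underside, 50 to 120 g, loose, lying across the lid at the start. Origin: centre of its underside.
- green_button (a joint): Travel in m of the round green push button (33 mm across) set flush in the middle of the button panel: 0 up, 0.005 fully pressed, 3 N to start it moving. It starts the machine and must stay unpressed; sliding the coaster over it does no harm.
- button_panel: The flush insert with the green button in its middle, 108 x 158 mm. Origin: its centre, at table-top height.
- tea_bowl: White porcelain tea bowl with a gold rim, 104 mm across, standing in the cup well, its rim 35 mm above the table top. Origin: centre of its foot, 20 mm below the table top. Not to be moved.
- bangle: Pale jade bangle lying flat, 77 mm outside diameter, 10 mm high. Origin: its centre, on the table top. Not to be moved.
- hair_claw: Pink plastic hair claw, 80 mm long (its x axis) by 44 mm wide, 55 mm high. Origin: centre of its underside. Not to be moved.
- tile_a: Mahjong tile lying face down, 36 x 26 x 22 mm. Origin: centre of its underside. Not to be moved.
- tile_b: Another such tile, 36 x 26 x 22 mm. Origin: centre of its underside. Not to be moved.
- glasses_case: Dark blue spectacle case, 155 mm (its x axis) x 58 x 37 mm. Origin: centre of its underside. Not to be moved.
- cup_well: The flush insert with a round cup well, 87 mm across and 20 mm deep, in its middle. Origin: its centre, at table-top height.

How it is judged:
On the way, in this order (a step that is already met when the one before it is completed fails the run):
1. the coaster is off the lid while the lid is still shut (horizontal distance between coaster and counter_box above 0.082 m and contact force between coaster and counter_lid below 0.02 N and value of joint counter_lid below 0.03 rad), for 0.2 s.
2. the lid is pressed in until its catch lets go (value of joint counter_lid below -0.03 rad).
3. the spring has popped the lid ajar (value of joint counter_lid above 0.4 rad), for 0.1 s.
At the end, for the whole second after the job is handed in: The lid stands open past upright (more than 1.62 rad), the coaster lies flat and still on the table top (within 4 mm of its height, under 0.06 rad of tilt), off the lid's place (its centre over 82 mm from the compartment's), and the green button is unpressed (value of joint counter_lid above 1.62 rad and horizontal distance between coaster and counter_box above 0.082 m and height (world z) of coaster between -0.004 and 0.004 m and angle between coaster's own z axis and vertical below 0.06 rad and linear speed of coaster below 0.02 m/s and value of joint green_button below 0.002 m); the robot touches nothing.
It fails at once if the coaster is lifted or tipped (height (world z) of coaster above 0.01 m or angle between coaster's own z axis and vertical above 0.17 rad).
It fails at once if the green button is pressed (value of joint green_button above 0.0025 m).
It fails at once if something else on the table is disturbed (distance of any of tea_bowl, bangle, hair_claw, tile_a, tile_b, glasses_case from where it was at the start of the episode above 0.015 m).
It also fails if it takes over 61 s, if anything falls off the work surface, if the arm or the gripper's body presses on something with over 40 N, if the wrist force passes 120 N, or if a joint passes its speed limit or range.

## Working session

There is one attempt and no reset: what is moved stays moved. The work goes in short steps, each a Python script; the robot and the scene stay as the last script left them, time stands still between calls to the robot, and variables do not carry over. Pictures are saved under pics/ and viewed, and the job is handed in when it is done.

```bash
mkdir -p pics; ls; python3 - <<'E'
from bench import arm,fingers,kin,imaging,readout
import cv2
for n in("scene","top"):
    im=imaging.grab_frame(n); cv2.imwrite(f"pics/{n}0.png",im[:,:,::-1]); c=imaging.get_calibration(n);print(n,c)
print(readout.current_time_s(),arm.grasp_offset,readout.current_tcp_rot(),readout.current_width())
E
```

```text
pics
scene {'fx': 383.37311668157196, 'fy': 383.37311668157196, 'cx': 282.52026188363266, 'cy': 212.65753195390954, 'k1': -0.0015154509274032044, 'extrinsics': array([[ 0.17974686,  0.78366112, -0.59461443,  1.26105935],
       [ 0.98358491, -0.15292444,  0.09578537, -0.07736472],
       [-0.01586781, -0.6020709 , -0.79828494,  0.87661338],
       [ 0.        ,  0.        ,  0.        ,  1.        ]])}
top {'fx': 512.9245184421918, 'fy': 512.9245184421918, 'cx': 285.0135653888901, 'cy': 219.54847573398976, 'k1': -0.1371470992827099, 'extrinsics': array([[-0.00869169, -0.99430722,  0.10619608,  0.4809286 ],
       [-0.99993858,  0.00791196, -0.0077615 ,  0.01634768],
       [ 0.00687709, -0.10625702, -0.99431492,  1.66661727],
       [ 0.        ,  0.        ,  0.        ,  1.        ]])}
0.1 0.0188 [[ 3.61445320e-01 -3.10909474e-04  9.32393256e-01]
 [-9.32392805e-01  9.17906598e-04  3.61445451e-01]
 [-9.68226737e-04 -9.99999530e-01  4.18832876e-05]] 0.09278171399519788
```

View pics/scene0.png

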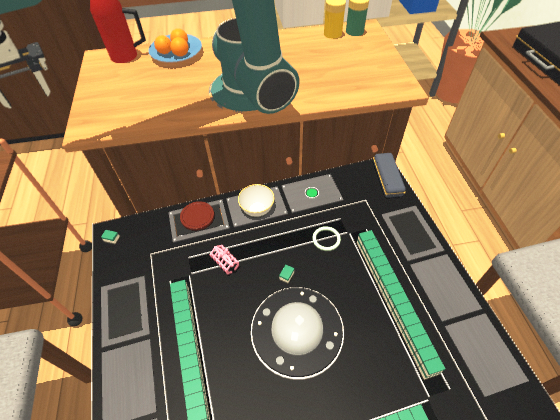

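View pics/top0.png

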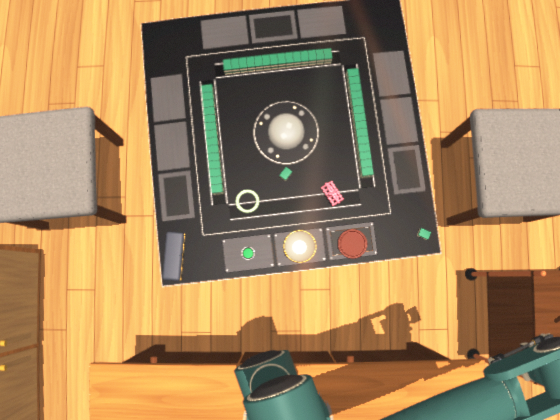

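The top view shows the coaster at (352,243) on the compartment, which is the right-hand insert. The bowl is at (299,246), the button at (249,253), a tile at (424,234) and the claw at (332,193). Sliding towards -y (right) looks free. Next I measure.

```bash
cat > h.py <<'E'
import numpy as np, cv2
from bench import arm,fingers,kin,imaging,readout
def px2w(n,uv,z=0.):
    c=imaging.get_calibration(n);K=np.array([[c['fx'],0,c['cx']],[0,c['fy'],c['cy']],[0,0,1]])
    p=cv2.undistortPoints(np.float64(uv).reshape(-1,1,2),K,np.array([c['k1'],0,0,0])).reshape(-1,2)
    E=c['extrinsics'];d=np.c_[p,np.ones(len(p))]@E[:3,:3].T;o=E[:3,3]
    return o+d*((z-o[2])/d[:,2])[:,None]
def w2px(n,P):
    c=imaging.get_calibration(n);K=np.array([[c['fx'],0,c['cx']],[0,c['fy'],c['cy']],[0,0,1]])
    E=np.linalg.inv(c['extrinsics'])
    return cv2.projectPoints(np.float64(P).reshape(-1,1,3),cv2.Rodrigues(E[:3,:3])[0],E[:3,3],K,np.array([c['k1'],0,0,0.]))[0].reshape(-1,2)
E
python3 - <<'E'
from h import *
for n,b in(("top",(310,205,450,275)),("scene",(90,185,290,275))):
    im=cv2.imread(f"pics/{n}0.png");x0,y0,x1,y1=b
    cr=im[y0:y1,x0:x1]; s=800//(x1-x0)
    cv2.imwrite(f"pics/{n}0c.png",cv2.resize(cr,None,fx=s,fy=s,interpolation=cv2.INTER_CUBIC));print(n,s)
    hsv=cv2.cvtColor(im,cv2.COLOR_BGR2HSV);B,G,R=[im[:,:,i].astype(int) for i in range(3)]
    for name,m in(("coaster",(R>G+25)&(R>B+25)&(R<190)),("green",(G>R+40)&(G>B+20))):
        m2=np.zeros_like(m);m2[y0:y1,x0:x1]=m[y0:y1,x0:x1]
        k,l,st,ce=cv2.connectedComponentsWithStats(m2.astype(np.uint8))
        for i in range(1,k):
            if st[i,4]>40: print(n,name,st[i],ce[i],px2w(n,ce[i],0.012 if name=="coaster" else .022))
E
```

```text
top 5
top coaster [435 205  15  22 291] [442.5395189 214.9209622] [[ 0.66886222 -0.51627175  0.012     ]]
top coaster [338 228  32  31 257] [351.6770428  242.90661479] [[ 0.57982221 -0.21188853  0.012     ]]
top coaster [310 254   6  15  58] [312.48275862 262.29310345] [[ 0.51847759 -0.08384611  0.012     ]]
top green [419 228  12  11  88] [424.25       233.18181818] [[ 0.6083383  -0.44937856  0.022     ]]
scene 4
scene coaster [102 185  28  33 329] [116.2674772  199.21884498] [[ 0.47527252 -0.44273849  0.012     ]]
scene coaster [ 121  185   65   28 1009] [152.60753221 195.50842418] [[ 0.48152626 -0.33781637  0.012     ]]
scene coaster [183 185  66  16 505] [207.60594059 190.02970297] [[ 0.49165258 -0.17684263  0.012     ]]
scene coaster [180 201  34  30 792] [196.6489899  215.28535354] [[ 0.5797365  -0.21329412  0.012     ]]
scene coaster [ 90 249   2  26  50] [ 90.52 261.98] [[ 0.67941048 -0.49251669  0.012     ]]
scene green [101 230  17  11 122] [109.        234.6557377] [[ 0.60791567 -0.44824811  0.022     ]]
scene green [280 264  10  11  77] [285.33766234 270.15584416] [[ 8.03553040e-01 -3.58865371e-04  2.20000000e-02]]
```

View pics/top0c.png

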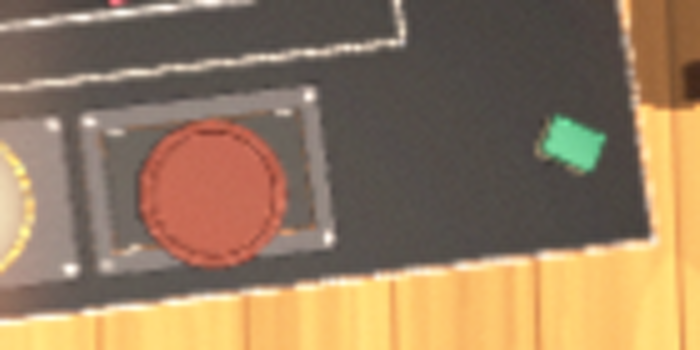

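View pics/scene0c.png

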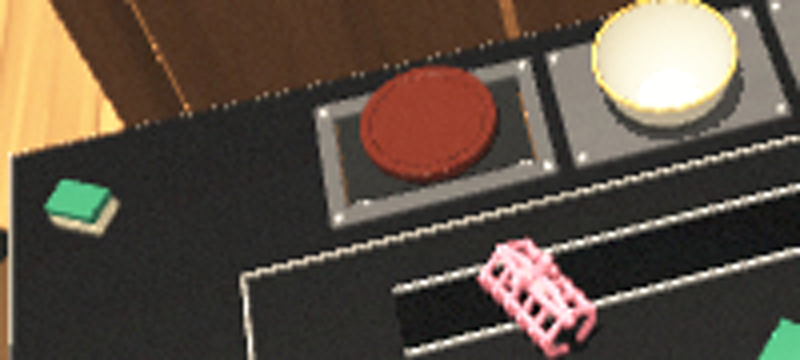

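```bash
python3 - <<'E'
from h import *
def f(n,pts,s,o): 
    return px2w(n,(np.array(pts)+.5)/s-.5+o)
# order: far-left(+x,+y), far-right(+x,-y), near-right, near-left
T=f("top",[(80,115),(316,88),(335,243),(98,273)],5,(310,205))
S=f("scene",[(557,168),(335,228),(315,108),(530,60)],4,(90,185))
for P in(T,S):
    c=P.mean(0); yd=(P[0]-P[1]+P[3]-P[2]); a=np.arctan2(-yd[0],yd[1])
    print(c,a,[np.linalg.norm(P[i]-P[(i+1)%4]).round(4) for i in range(4)])
e=f("top",[(0,320),(655,240)],5,(310,205));d=e[0]-e[1];print(e,np.arctan2(-d[0],d[1]))
e=f("scene",[(12,155),(500,40)],4,(90,185));d=e[1]-e[0];print(e,np.arctan2(-d[0],d[1]))
print(px2w("top",[(299,246)],.035), px2w("top",[(248.5,253)]))
E
```

```text
[ 0.58839465 -0.21192103  0.        ] 0.10959907246300044 [np.float64(0.1566), np.float64(0.1023), np.float64(0.1567), np.float64(0.1037)]
[ 0.58594137 -0.21089394  0.        ] 0.11407298524983107 [np.float64(0.1551), np.float64(0.1079), np.float64(0.1574), np.float64(0.1014)]
[[ 0.49842558 -0.07495314  0.        ]
 [ 0.54526948 -0.50863002  0.        ]] 0.10759849645244249
[[ 5.42440336e-01 -5.07244773e-01  1.11022302e-16]
 [ 5.03104585e-01 -1.58749650e-01  0.00000000e+00]] 0.11239745743460423
[[ 0.57014529 -0.04018117  0.035     ]] [[0.55061571 0.12287401 0.        ]]
```

Both cameras agree on the compartment: about (0.587, -0.2115), yaw 0.11, and 157x104 mm measured against 158x108 stated. The coaster is at about (0.580, -0.2125). Now the push along -y of the box.

```bash
cat >> h.py <<'E'
A=0.1105;C=np.array([.5872,-.2115])
X=np.array([np.cos(A),np.sin(A)]);Y=np.array([-np.sin(A),np.cos(A)])
def P(x,y,z): return np.r_[C+x*X+y*Y,z]
def R(tx):  # tool x horizontal dir, tool pointing down
    tx=np.r_[tx,0.];ty=np.array([0,0,-1.]);return np.c_[tx,ty,np.cross(tx,ty)]
E
python3 - <<'E'
from h import *
fingers.grasp(5)
print(readout.current_width(),readout.current_time_s())
q0=readout.current_joint_positions();best=None
for tx in(X,-X,):
    q=kin.ik(P(-.007,.078,.08),R(tx));print(q)
    for t2 in (Y,-Y): print('  ',kin.ik(P(-.03,0,.08),R(t2)))
xc=float((np.array([.5798,-.2126])-C)@X);print("coaster x_box",xc)
r=R(X) if np.abs(kin.ik(P(xc,.078,.08),R(X))-q0).max()<np.abs(kin.ik(P(xc,.078,.08),R(-X))-q0).max() else R(-X)
arm.move_to(P(xc,.078,.08),r); arm.line_to(P(xc,.078,.005),v=.08)
print(readout.current_time_s(),readout.current_force())
im=imaging.grab_frame("top");cv2.imwrite("pics/t1.png",cv2.resize(im[190:290,260:450,::-1],None,fx=4,fy=4))
im=imaging.grab_frame("scene");cv2.imwrite("pics/s1.png",im[:,:,::-1])
E
```

```text
0.0004177346052895122 1.55
[-2.74926892e-01 -1.69959922e-03  1.79272815e+00 -4.44089210e-16
  1.35056410e+00 -3.85426892e-01]
   [-4.10548045e-01  2.00778635e-02  1.77079413e+00 -4.44089210e-16
  1.35072066e+00 -2.09184437e+00]
   [-4.10548045e-01  2.00778635e-02  1.77079413e+00 -4.44089210e-16
  1.35072066e+00  1.04974828e+00]
[-2.74926892e-01 -1.69959922e-03  1.79272815e+00  0.00000000e+00
  1.35056410e+00  2.75616576e+00]
   [-4.10548045e-01  2.00778635e-02  1.77079413e+00 -4.44089210e-16
  1.35072066e+00 -2.09184437e+00]
   [-4.10548045e-01  2.00778635e-02  1.77079413e+00 -4.44089210e-16
  1.35072066e+00  1.04974828e+00]
coaster x_box -0.007476170817431561
4.825 [0.43247319 0.70158528 0.61675132]
```

View pics/s1.png

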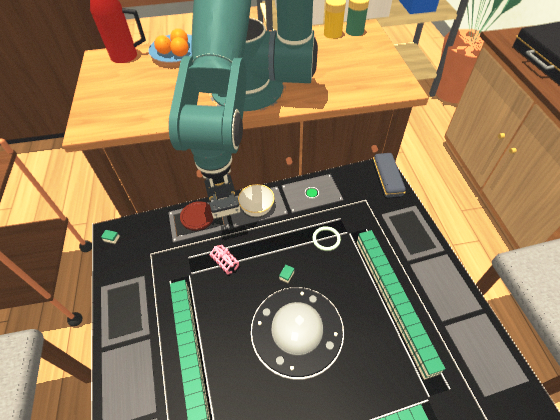

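View pics/t1.png

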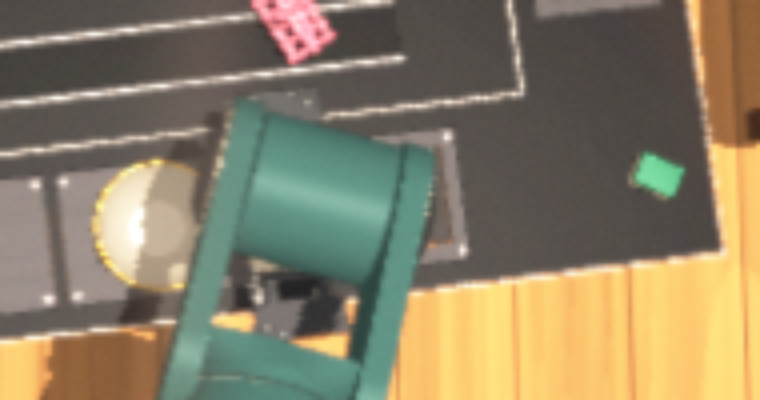

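The fingers (about (222,215) in the scene view) stand between the coaster at (197,214) and the bowl at (257,200), touching neither. Pushing.

```bash
python3 - <<'E'
from h import *
xc=-.0075
print(arm.line_to(P(xc,-.080,.005),v=.07,stop_force=15),readout.current_eef_pos(),readout.current_force())
arm.line_to(P(xc,-.06,.005),v=.06)
arm.line_to(P(xc,-.055,.08),v=.15)
arm.move_to(P(-.03,0,.12),R(-Y))
print(readout.current_time_s())
im=imaging.grab_frame("scene");cv2.imwrite("pics/s2.png",im[:,:,::-1]);
cv2.imwrite("pics/s2c.png",cv2.resize(im[180:290,90:290,::-1],None,fx=4,fy=4,interpolation=2))
R_,G,B=[im[:,:,i].astype(int) for i in range(3)]
m=(R_>G+25)&(R_>B+25)&(R_<190);m[:200]=0;m[280:]=0;m[:,:100]=0;m[:,290:]=0
k,l,st,ce=cv2.connectedComponentsWithStats(m.astype(np.uint8))
for i in range(1,k):
    if st[i,4]>100:
        w=px2w("scene",ce[i],.012)[0][:2];print(st[i],w,(w-C)@X,(w-C)@Y)
E
```

```text
False [ 0.58859623 -0.2917035   0.00503534] [-0.13406498  0.38342446 -0.08541299]
9.9083
[112 200  18  18 156] [ 0.50987162 -0.42800897] -0.10073234793148059 -0.20666108741851152
[129 200  52  13 310] [ 0.51296609 -0.33816548] -0.08774923449116025 -0.11770679720000492
[131 215  36  31 855] [ 0.6063503  -0.34640501] 0.004156816063561329 -0.13619404383113531
```

View pics/s2c.png

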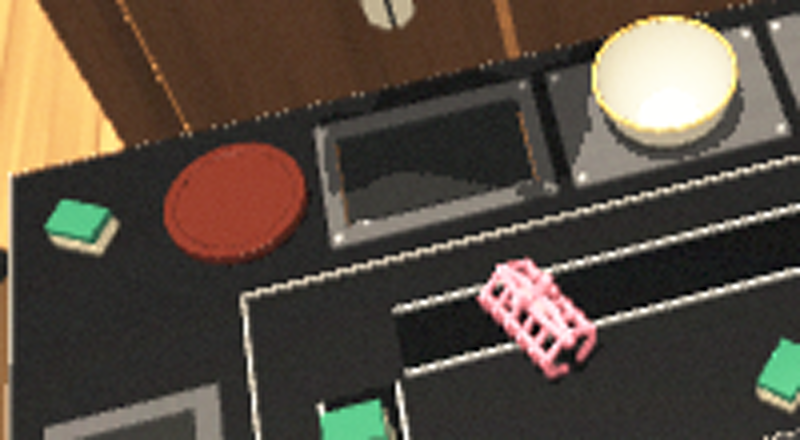

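The coaster (crop (235,202)) lies flat and clear of the bezel, 136 mm from the compartment centre. I'll check the lid centre from the lid's side edges at (340,150)/(348,225) and (522,97)/(538,182), then press.

```bash
python3 - <<'E'
from h import *
w=px2w("scene",(np.array([(340,150),(348,225),(522,97),(538,182)])+.5)/4-.5+(90,180))[:,:2]
print((w-C)@X,(w-C)@Y)
arm.line_to(P(-.029,0,.006),v=.15)
f0=readout.current_force()
s=arm.line_to(P(-.029,0,-.0045),v=.015,stop_force=10)
print(s,readout.current_eef_pos(),readout.current_force()-f0)
arm.line_to(P(-.032,0,.03),v=.08)
arm.line_to(P(-.075,0,.09),v=.15)
print(readout.current_time_s(),readout.current_force())
im=imaging.grab_frame("scene")
cv2.imwrite("pics/s3c.png",cv2.resize(im[130:290,90:290,::-1],None,fx=3.7,fy=3.7,interpolation=2))
E
```

```text
[-0.02954609  0.03678127 -0.03814734  0.04020512] [-0.06314032 -0.06583198  0.07060912  0.06666901]
True [ 0.55855534 -0.21477025 -0.00378223] [-1.59322341  0.35174073  6.10621763]
12.775 [ 0.39570862  1.13220897 -0.12537234]
```

View pics/s3c.png

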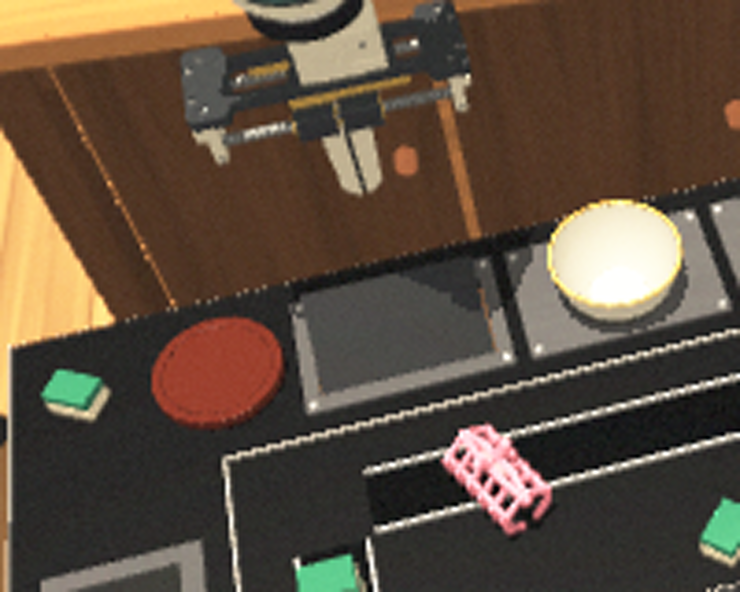

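The lid has popped ajar: it now covers the near bezel in the picture, around (390,300). Now I swing it open along its arc.

```bash
python3 - <<'E'
from h import *
arm.line_to(P(-.07,0,.022),v=.15)
for th in(.65,.9,1.15,1.4,1.57):
    x=.038-.076*np.cos(th)-.0075; z=-.003+.076*np.sin(th)-.021
    s=arm.line_to(P(x,0,z),v=.07,stop_force=15)
    print(th,s,readout.current_eef_pos().round(4),readout.current_force().round(2))
    if s: break
else:
    print(arm.line_to(P(.039,0,.048),v=.04,stop_force=12),readout.current_force())
    arm.hold(.3)
im=imaging.grab_frame("scene");print(readout.current_time_s())
cv2.imwrite("pics/s4c.png",cv2.resize(im[130:290,90:290,::-1],None,fx=3.7,fy=3.7,interpolation=2))
E
```

```text
0.65 True [ 0.5523 -0.2155  0.0223] [-13.39  -1.36   8.8 ]
14.0
```

View pics/s4c.png

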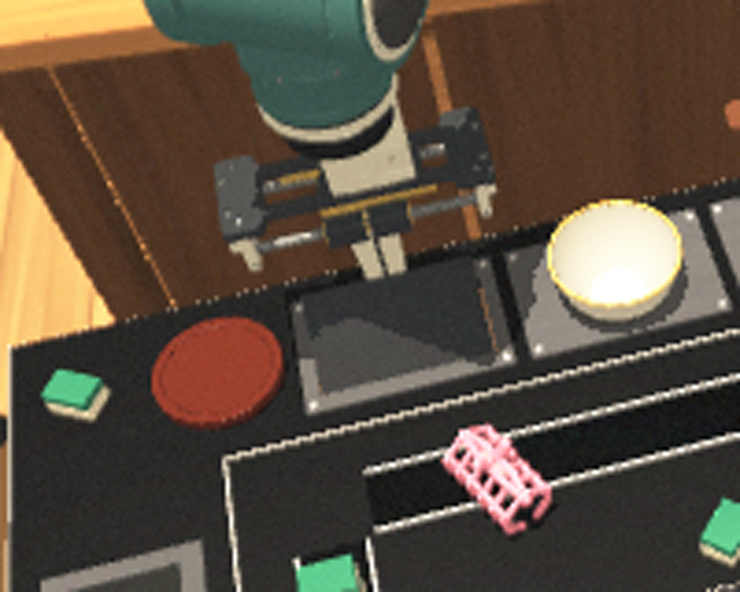

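The vertical finger jammed by friction on the lid's edge: 13 N horizontal, 9 N vertical. I'll back off and tilt the fingers forward so the tips go under the lid and push up along its arc.

```bash
cat >> h.py <<'E'
t=.5; n=np.array([np.cos(t),np.sin(t)]); d=np.array([np.sin(t),-np.cos(t)])
def RT():
    tx=np.r_[-Y,0];ty=np.r_[d[0]*X,d[1]];return np.c_[tx,ty,np.cross(tx,ty)]
def tcp(th):
    H=np.array([.038,-.003]);l=np.array([-np.cos(th),np.sin(th)]);m=np.array([np.sin(th),np.cos(th)])
    if th<np.pi/2-t: return H+.076*l-.002*m-.0075*n+.018*d
    return H+.058*l-.002*m-.0075*n
def PT(q): return P(q[0],0,q[1])
E
python3 - <<'E'
from h import *
for q in [tcp(.5)-.06*d-.012*n]+[tcp(a) for a in(.5,.6,1.,1.4,1.8)]:
    print(q.round(4),kin.ik(PT(q),RT()) is not None)
arm.line_to(P(-.065,0,.025),v=.15); arm.line_to(P(-.085,0,.08),v=.15)
a=tcp(.5)-.05*d-.010*n
arm.move_to(PT(a),RT())
print(arm.line_to(PT(tcp(.5)-.010*n),v=.08,stop_force=8),readout.current_eef_pos(),readout.current_force(),readout.current_time_s())
im=imaging.grab_frame("scene")
cv2.imwrite("pics/s5c.png",cv2.resize(im[130:290,90:290,::-1],None,fx=3.7,fy=3.7,interpolation=2))
E
```

```text
[-0.0669  0.0592] True
[-0.0276  0.0123] True
[-0.0238  0.0189] True
[-0.0027  0.0405] True
[0.0196 0.0502] True
[0.0426 0.0503] True
False [ 0.55116526 -0.21551978  0.00769028] [-0.42377513  0.15758517 -0.07494182] 16.1667
```

View pics/s5c.png

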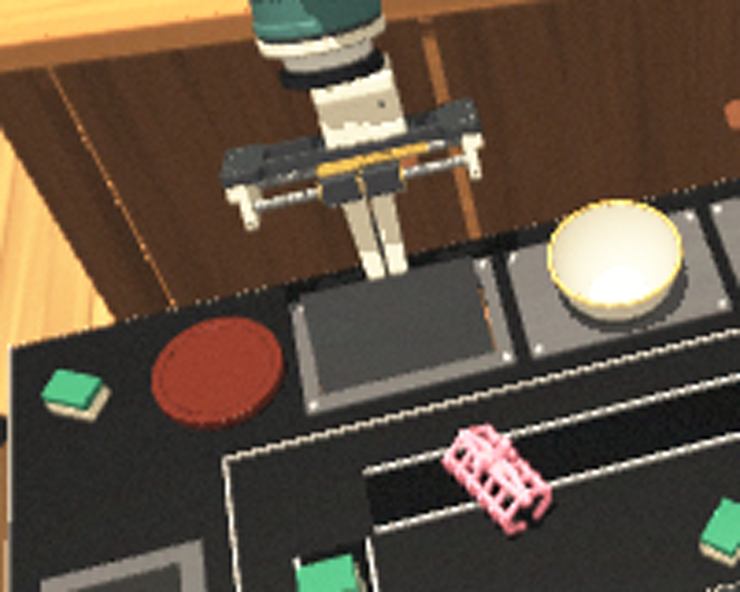

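The tips have gone in behind and below the raised edge at (385,270), and the force is near zero. Now the arc.

```bash
python3 - <<'E'
from h import *
for th in(.5,.65,.85,1.05,1.25,1.45,1.6,1.72,1.78):
    s=arm.line_to(PT(tcp(th)),v=.06,stop_force=12)
    print(th,s,readout.current_force().round(2))
    if s: break
im=imaging.grab_frame("scene");print(readout.current_time_s())
cv2.imwrite("pics/s6c.png",cv2.resize(im[130:290,90:290,::-1],None,fx=3.7,fy=3.7,interpolation=2))
E
```

```text
0.5 False [-0.31 -1.09 -0.24]
0.65 False [ 0.18  0.14 -0.65]
0.85 False [-1.21 -0.11  0.54]
1.05 False [0.08 0.47 0.33]
1.25 False [0.53 0.31 0.22]
1.45 False [-0.24 -0.3   0.53]
1.6 False [ 0.78  0.64 -0.16]
1.72 False [-0.48 -0.8   0.06]
1.78 False [ 0.87 -0.64  0.08]
19.225
```

View pics/s6c.png

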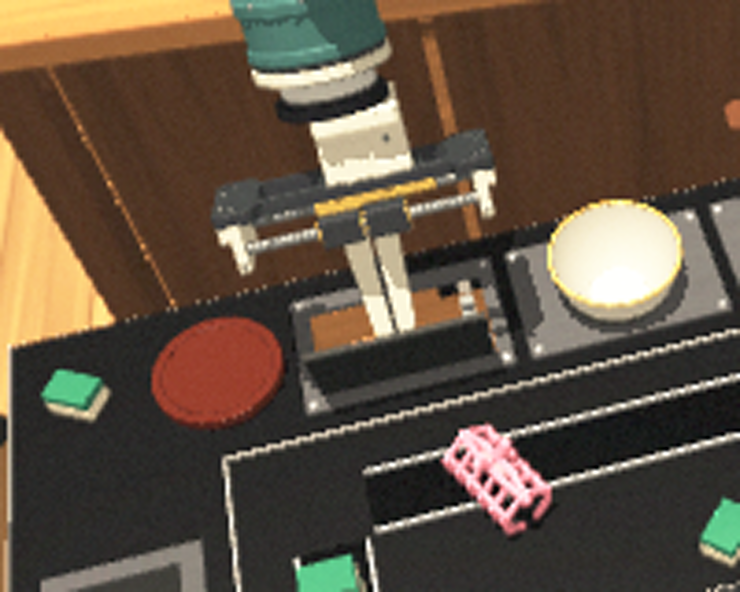

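The lid is up, its edge running (310,355)–(490,320), with the fingers behind it. I withdraw backwards and up, wait for it to settle, and look again.

```bash
python3 - <<'E'
from h import *
q=tcp(1.78)
arm.line_to(PT(q+np.array([-.03,0])),v=.08)
arm.line_to(PT(q+np.array([-.09,.10])),v=.15)
arm.hold(3)
for nme in("scene","top"):
    im=imaging.grab_frame(nme)
    b=(130,290,90,290) if nme=="scene" else (170,290,250,450)
    cv2.imwrite(f"pics/{nme}7.png",cv2.resize(im[b[0]:b[1],b[2]:b[3],::-1],None,fx=3.7,fy=3.7,interpolation=2))
    cv2.imwrite(f"pics/{nme}7f.png",im[:,:,::-1])
# predicted top-edge pixels in scene crop for several angles
for th in(1.57,1.7,1.83):
    l=np.array([-np.cos(th),np.sin(th)]);m=np.array([np.sin(th),np.cos(th)]);e=np.array([.038,-.003])+.076*l+.003*m
    print(th,((w2px("scene",[P(e[0],y,e[1]) for y in(-.065,.065)])-(90,130)+.5)*3.7-.5).round(0).tolist())
print(readout.current_time_s(),readout.current_force())
E
```

```text
1.57 [[299.0, 340.0], [482.0, 296.0]]
1.7 [[301.0, 352.0], [484.0, 307.0]]
1.83 [[304.0, 364.0], [487.0, 320.0]]
23.775 [ 0.00587758 -0.42822784  0.27645464]
```

View pics/scene7.png

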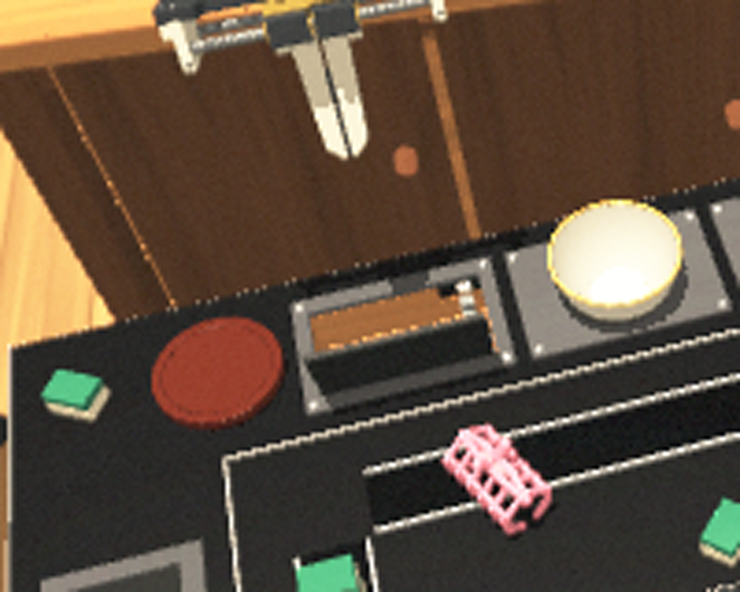

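View pics/top7f.png

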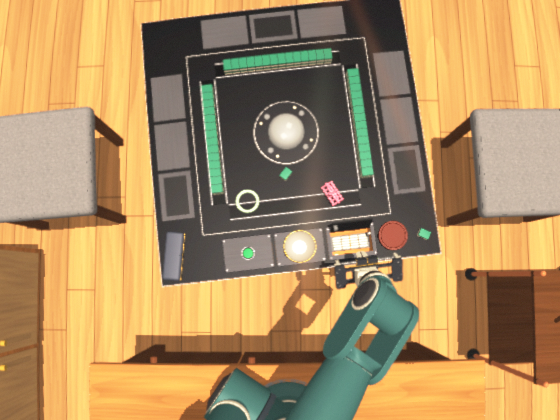

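The lid stands open without support. Its top edge at (305,362)–(488,318) in the crop matches the prediction for the 1.83 stop. The coaster lies flat and clear at (393,235), nothing else has moved, and the gripper is clear. Handing in.

```bash
python3 -c "
from bench import arm,readout
arm.sign_off();print(readout.current_time_s())"
```

```text
the job is handed in; nothing more can be done
the job is handed in; nothing more can be done
```

The job is done and handed in at about 24 s of the 61 s allowed; no verdict was reported.

- **Coaster:** I slid it flat off the lid with closed fingers. It ended about 136 mm from the compartment centre, clear of the bezel.
- **Lid:** I pressed it near its free edge; the move stopped at its force limit, 3.8 mm down, and the lid popped ajar. I then swung it over with the fingertips.

**What went wrong:** The first swing, with the fingers vertical, jammed by friction on the lid's edge (about 13 N sideways, 9 N vertically) and stopped on its force limit. I backed off, tilted the fingers under the lid and followed its arc, and that worked with almost no force.

**Last checks:**
- After a 3 s wait, the lid's top edge in the scene picture matched the prediction for its open stop at 1.83 rad.
- The coaster lay flat off the lid.
- By eye, the other things looked unmoved in the last pictures. I did not measure their positions.
- The arm never went near the green button.
- The gripper was clear of everything.

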